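# Turn a ratcheted vial carousel back to its green arrow

### The arm

A 6-joint arm with a two-finger parallel gripper is mounted at the origin on a cart in front of the work surface, level with it; the furniture and walls round the work are solid. World frame = base frame: x ahead of the robot, y to its left, z up, the work surface at z = 0. Lengths are in m, angles in rad, forces in N, time in s.
With the tool pointing down it reaches from about 0.35 to 0.975 m from the base axis. Payload 4.9 kg.
Tool frame: the origin (TCP) lies midway between the tips of the shut fingers; the grasp point (between the pads) lies 19 mm behind it (ctrl.tcp_to_grasp is the distance from the TCP to the grasp point, in m); z points along the fingers, y is the line along which they close (so a half turn about z gives the same grasp; the last joint's range is limited). The gripper opens to 85 mm and grips with 20 to 120 N. Pads are 22 mm wide; open, the fingers measure 114 mm over their backs; the gripper's body (76 mm by 85 mm) begins 54 mm behind the grasp point. The pads swing forward as they close: fully open they stand 13 mm farther back than shut.
Start: joints at [1.17, 0.053, 1.613, -0, 1.476, -0.119], TCP at [0.174, 0.6, 0.231] pointing down, gripper open.
Joint ranges: [-3.01, 3.01], [-1.01, 2.22], [0.06, 2.58], [-1.02, 4.17], [0.09, 2.62], [-3.14, 3.14]. Speed limits (rad/s): [2.57, 2.57, 3.14, 3.14, 3.14, 3.14].

### API

Orientations are given as a rotation vector (axis times angle).
In Python, from station import ctrl, get_image, camera_params, finish_job gives the robot as it stands (ctrl), with the cameras as plain functions and the job as plain functions.
- The arm moves only by the tool jog_arm, called after "Call:" as name(argument=value, ...) on one line, values as JSON. Schema: {"type":"object","properties":{"plan":{"type":"array","items":{"type":"number"},"minItems":7,"maxItems":140},"clamp_n":{"type":"number"},"only":{"type":"string"},"quiet":{"type":"boolean"},"lines":{"type":"string"}},"required":["plan"],"additionalProperties":false}. plan is one flat list of numbers that holds 1 to 20 rows one after another, with no inner brackets; each row has 7 numbers: the finger opening in m, then dx, dy, dz in a scale on which 1.0 is 0.5 m, then a rotation vector rx, ry, rz in normalised numbers (1 is 90 degrees); each row is the pose to reach, as a shift and turn from the pose commanded when the call began, along the tool's axes at that moment; what a row does not reach only later rows make up. A row lasts 1/12 s, in which the tool goes at most 0.0417 m and 0.125 rad, less where a joint would pass 70% of its speed; a pose out of reach is approached as far as the arm can. The fingers move at their own pace and stop on an object; clamp_n is the grip in N (left out, the last holds). Time passes only in rows, so rows that do not move let the fingers close. The tool returns the time, the measured TCP pose, the force, the opening and the grip force at its end. only (a regular expression) keeps the lines of the reply that match it, lines (a string "A,B") keeps lines A to B, and quiet returns only ok. Input that does not fit is refused with a message, and nothing moves.
- ctrl.get_obs(): the state, without advancing time (a new reading comes with each control period).
- get_image(name): name is "side" or "top" or "wrist"; returns the picture (400x640x3 uint8, red, green, blue); there is no depth.
- camera_params(name): a dict with "fx", "fy", "cx", "cy" (pixels), "T" (4x4, takes a point from camera to world coordinates); the wrist camera has in their place "tool_from_camera" (4x4, takes a point from camera to tool coordinates, whose origin is the TCP and whose axes are the flange's). Camera axes: x right, y down, z forward; pixel columns grow to the right and rows downward; lengths in m; the calibration is good to about 2 mm. A picture is of the moment at which its call begins: read the wrist's pose just before it. camera_params takes no time and is no camera call.
- finish_job(): hands the job in; it is judged then, once.
The state is a dict: "t": time; "q": joint angles; "dq": joint speeds; "effort": joint torques, N m; "tool_pos": TCP position; "tool_rot": TCP orientation; "contact_force": force on the tool from outside, world axes, zero at the start; "wrist_torque": the same for the moment, N m; "opening": finger opening in m; "grip_force": force on a finger pad.
Only numpy, scipy, OpenCV 4.12 (cv2) and the standard library are available. Lean on these libraries where they do the work, as an engineer would, in place of code of your own. Each camera call takes 0.05 s, during which the arm holds its last target. There are 200 camera calls.

### The job

The vial carousel has been advanced past its place, and its ratchet lets it turn clockwise only. Flip the pawl by its red thumb disc up out of the teeth and over backward until it stays parked, and only then turn the wheel back (counterclockwise seen from above) until its orange knob stands at the green arrow on the base, not the yellow one. Leave the pawl parked up.

Things in the scene. Friction and masses are not known exactly. Their poses are not given: they have to be found in the camera images.
- carousel: Grey round base, 250 mm wide, 12 thick, fixed to the bench. Origin: underside, on the wheel's axis; z up. On it a toothed wheel, 194 wide (white deck 30 mm above bench, 18 rim teeth up to 38, six fixed vials near the axis up to 47), the steel pawl at its +y side, the pawl's bracket at x -52, y 100, up to 63 high (25 mm wide in y), and a yellow arrow to ignore.
- wheel (a joint): Angle of the wheel on its upright axis, rad; grows counterclockwise seen from above (backward, blocked by the pawl), shrinks clockwise (forward, teeth click under the pawl). At 0 the knob lies on the base's -x axis. Stops at -0.8 and 2.5. Friction of about 0.12 N m keeps it where it is left.
- knob (a point): Centre of the orange upright knob on the wheel, 18 mm in diameter, 60 to 92 mm above the bench on a 12 mm stem, 65 mm from the wheel's axis; this point is 78 mm above the bench. A black line on the deck runs under it along the radius. It is fast on the wheel; pinch it from above or push its side.
- pawl (a joint): Pawl angle, rad: 0 with its nose fully down in the teeth (up to 0.2 on a tooth), growing as it lifts. Pivot: level axis along the base's y through x -52, y 100, z 56 mm in the base frame; the free end points to the base's +x and swings up and over to -x. It moves freely by its weight (50 g): below about 1.2 it falls back in, beyond 1.5 it falls back to its stop at 2.0 and stays.
- pawl_disc (a point): Centre of the red thumb disc on the pawl's free end: 20 mm in diameter, 14 mm thick along the base's y (pinch it across these flat faces). With the pawl down it lies at x = 0, y = 100, z = 78 mm in the base's frame, 52 mm ahead of and 22 mm above the pivot.
- green_arrow: Green wedge-shaped arrow, 21 mm long, 22 mm wide, 9 mm high, fixed on the rim of the base plate, pointing inward at the wheel. Origin on the wheel's axis on the bench; its x axis runs from the wheel's axis through the arrow (the arrow's point is 101 mm out). The knob is to stand on this x axis.

How it is judged:
On the way:
1. the pawl is flipped up and over, clear of the teeth (value of joint pawl above 1.6 rad), for 0.2 s.
At the end, for the whole second after the job is handed in: The pawl is parked up (beyond 1.6 rad), and the wheel stands still with its knob within 13 mm sideways (about 11 degrees) of the line from the axis to the green arrow (value of joint pawl above 1.6 rad and x of knob in the frame of green_arrow above 0.05 m and y of knob in the frame of green_arrow between -0.013 and 0.013 m and velocity of joint wheel between -0.05 and 0.05 rad/s); the robot touches nothing.
It fails at once if the wheel is turned by more than a tooth and a half (knob moved over 35 mm) while the pawl is still down on the teeth (value of joint pawl below 0.4 rad and distance of knob from where it was at the start of the episode above 0.035 m).
It also fails if it takes over 42 s, if anything falls off the work surface, if the arm or the gripper's body presses on something with over 40 N, if the wrist force passes 120 N, or if a joint passes its speed limit or range.

## Working session

There is one attempt and no reset: what is moved stays moved. The work goes in short steps, Python scripts to look and compute and a tool call to move; the robot and the scene stay as the last step left them, time stands still between calls to the robot, and variables do not carry over. Pictures are saved under pics/ and viewed, at most 10 in all, crops included, and the job is handed in when it is done.

```bash
ls; mkdir -p pics; python3 - <<'E'
from station import ctrl, get_image, camera_params, finish_job
import cv2
for n in ["top","side"]:
    im=get_image(n); cv2.imwrite(f"pics/{n}0.png",im[:,:,::-1])
    p=camera_params(n); print(n,p)
o=ctrl.get_obs(); print(o['t'],o['tool_pos'],o['tool_rot'],ctrl.tcp_to_grasp)
E
```

```text
pics
station.py
top {'fx': 402.15429674608043, 'fy': 402.15429674608043, 'cx': 313.8597564166466, 'cy': 200.892088803361, 'T': array([[-0.11583562, -0.96913269,  0.21763258,  0.30265808],
       [-0.99324328,  0.11457613, -0.01844152, -0.06693125],
       [-0.00706322, -0.21829829, -0.97585653,  0.90472092],
       [ 0.        ,  0.        ,  0.        ,  1.        ]])}
side {'fx': 480.9633563731943, 'fy': 480.9633563731943, 'cx': 324.4858301882192, 'cy': 196.81152081712136, 'T': array([[ 0.93936705, -0.19449281,  0.28242184,  0.27686278],
       [-0.34250819, -0.57218158,  0.74518211, -0.72449966],
       [ 0.01666401, -0.79673131, -0.60410391,  0.59768717],
       [ 0.        ,  0.        ,  0.        ,  1.        ]])}
0.1 [0.17358204 0.59981058 0.23016262] [-4.41145247e-01 -3.10993381e+00  2.92293084e-03] 0.0187
```

View pics/top0.png

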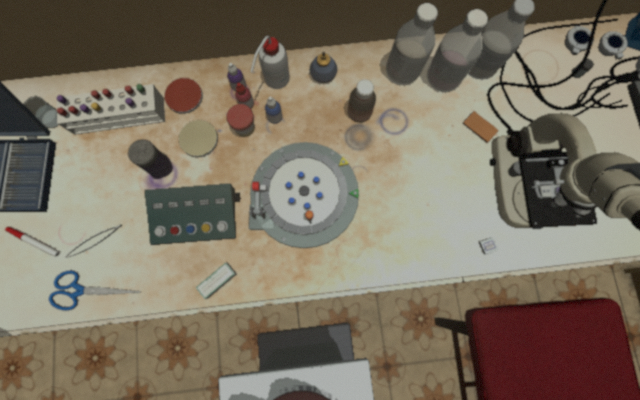

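View pics/side0.png

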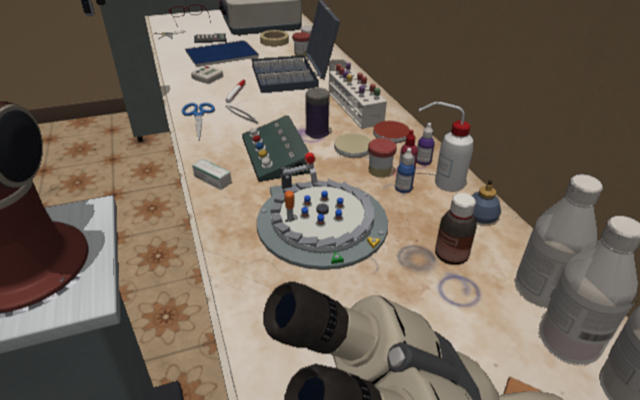

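```bash
python3 - <<'E'
import cv2
a=cv2.imread("pics/top0.png")[135:255,240:370]
cv2.imwrite("pics/top0c.png",cv2.resize(a,None,fx=5,fy=5,interpolation=cv2.INTER_CUBIC))
a=cv2.imread("pics/side0.png")[145:270,250:400]
cv2.imwrite("pics/side0c.png",cv2.resize(a,None,fx=4.8,fy=4.8,interpolation=cv2.INTER_CUBIC))
E
```

```text
(no output)
```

View pics/top0c.png

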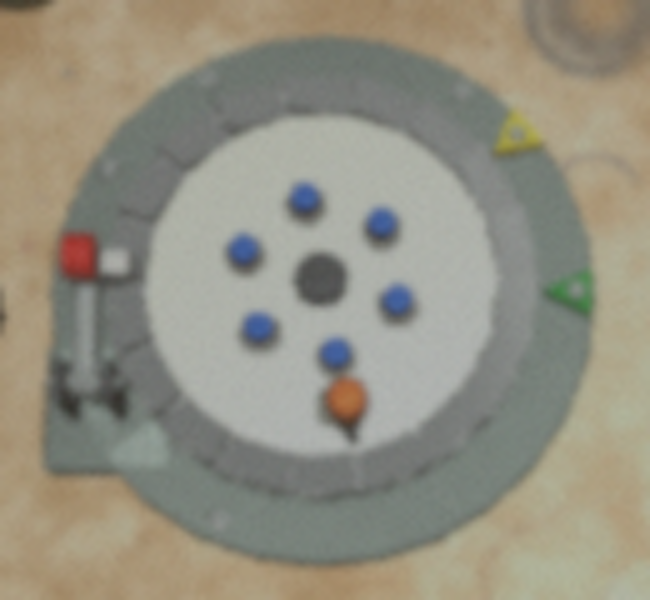

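View pics/side0c.png

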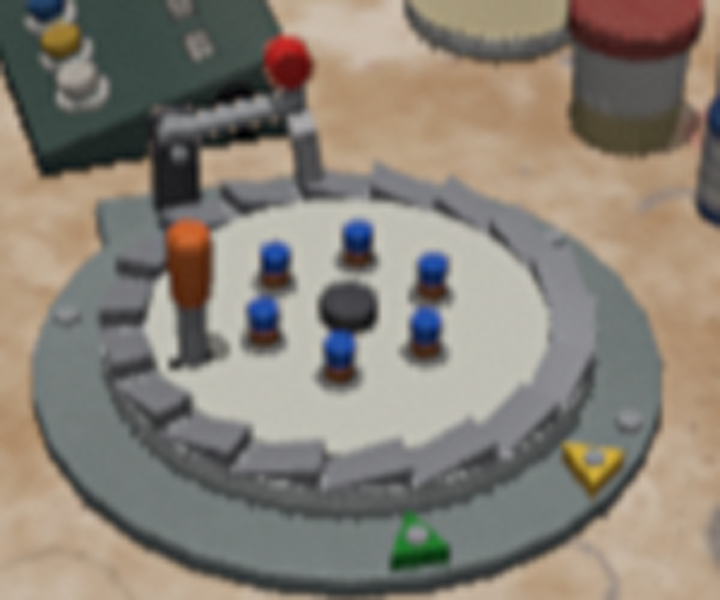

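```bash
cat > h.py <<'E'
import numpy as np
from station import ctrl, get_image, camera_params, finish_job
def ray(n,uv):
    p=camera_params(n);d=np.array([(uv[0]-p['cx'])/p['fx'],(uv[1]-p['cy'])/p['fy'],1.])
    return p['T'][:3,3],p['T'][:3,:3]@d
def T(x,y): return ((x+.5)/5-.5+240,(y+.5)/5-.5+135)
def S(x,y): return ((x+.5)/4.8-.5+250,(y+.5)/4.8-.5+145)
def tri(a,b):
    o1,d1=ray("top",a);o2,d2=ray("side",b)
    s=np.linalg.lstsq(np.c_[d1,-d2],o2-o1,rcond=None)[0]
    p,q=o1+s[0]*d1,o2+s[1]*d2
    return (p+q)/2,np.linalg.norm(p-q)
def onz(n,uv,z):
    o,d=ray(n,uv);return o+d*(z-o[2])/d[2]
E
python3 - <<'E'
from h import *
np.set_printoptions(precision=4,suppress=True)
print("disc",tri(T(79,256),S(289,62)))
print("hub",tri(T(320,279),S(348,298)))
print("knobtop",tri(T(346,398),S(189,232)))
print("green",tri(T(572,291),S(418,545)))
print("bracket",tri(T(92,390),S(178,150)))
for n,u in (("top",T(320,279)),("side",S(348,298))): print(onz(n,u,.038))
print("knob z.09", onz("top",T(346,398),.092), "arrow",onz("top",T(572,291),.02),"tip",onz("top",T(546,291),.016))
# base plate centre: circle ends on z=.012
print([onz("top",T(*u),.012) for u in ((325,38),(325,563),(592,290))])
E
```

```text
disc (array([0.5322, 0.036 , 0.0863]), np.float64(0.0004647559635546632))
hub (array([ 0.5225, -0.0635,  0.0397]), np.float64(0.0010731206678360004))
knobtop (array([ 0.458 , -0.0688,  0.091 ]), np.float64(0.0009602161974193644))
green (array([ 0.5091, -0.1766,  0.0153]), np.float64(0.0002278493447848116))
bracket (array([0.4833, 0.0399, 0.0502]), np.float64(0.0033798482015685743))
[ 0.5224 -0.0634  0.038 ]
[ 0.5238 -0.0615  0.038 ]
knob z.09 [ 0.4573 -0.0687  0.092 ] arrow [ 0.5079 -0.176   0.02  ] tip [ 0.5103 -0.1648  0.016 ]
[array([ 0.6448, -0.0786,  0.012 ]), array([ 0.3996, -0.0512,  0.012 ]), array([ 0.5092, -0.1861,  0.012 ])]
```

```bash
cat >> h.py <<'E'
from scipy.spatial.transform import Rotation as Ro
np.set_printoptions(precision=4,suppress=True)
C=np.array([.523,-.063]);YAW=-.095
def go(p,yang=None):
    "shift (tool axes) to world TCP p, and tool-z turn to bring tool y to world angle yang"
    o=ctrl.get_obs();R=Ro.from_rotvec(o['tool_rot']).as_matrix()
    d=R.T@(np.array(p)-o['tool_pos']); y=np.arctan2(R[1,1],R[0,1])
    print("t",o['t'],"d",d,"yang",y,"rz",None if yang is None else -((yang-y+np.pi/2)%np.pi-np.pi/2),"F",o['contact_force'])
E
python3 - <<'E'
from h import *
print("block",tri(T(114,261),S(300,122)))
print("disc again",onz("top",T(79,256),.0863))
go((.532,.036,.2),np.pi/2+YAW)
E
```

```text
block (array([0.5337, 0.0241, 0.0642]), np.float64(0.0009788201618605582))
disc again [0.532  0.0361 0.0863]
t 0.1 d [-0.5011 -0.4418  0.0309] yang 1.2889760267496588 rz -0.18682030004523775 F [ 0.2549 -0.516  -0.4674]
```

The manual's scale: shifts go in shares of 0.5 m and turns go in shares of 90 degrees. Converting my numbers, -0.5 m is -1, -0.44 m is -0.88, -0.187 rad is -0.119.

Call:
jog_arm(plan=[0.045, -1, -0.88, 0.06, 0, 0, -0.119, 0.045, -1, -0.88, 0.06, 0, 0, -0.119, 0.045, -1, -0.88, 0.06, 0, 0, -0.119, 0.045, -1, -0.88, 0.06, 0, 0, -0.119, 0.045, -1, -0.88, 0.06, 0, 0, -0.119, 0.045, -1, -0.88, 0.06, 0, 0, -0.119, 0.045, -1, -0.88, 0.06, 0, 0, -0.119, 0.045, -1, -0.88, 0.06, 0, 0, -0.119, 0.045, -1, -0.88, 0.06, 0, 0, -0.119, 0.045, -1, -0.88, 0.06, 0, 0, -0.119, 0.045, -1, -0.88, 0.06, 0, 0, -0.119, 0.045, -1, -0.88, 0.06, 0, 0, -0.119, 0.045, -1, -0.88, 0.06, 0, 0, -0.119, 0.045, -1, -0.88, 0.06, 0, 0, -0.119, 0.045, -1, -0.88, 0.06, 0, 0, -0.119, 0.045, -1, -0.88, 0.06, 0, 0, -0.119, 0.045, -1, -0.88, 0.06, 0, 0, -0.119, 0.045, -1, -0.88, 0.06, 0, 0, -0.119, 0.045, -1, -0.88, 0.06, 0, 0, -0.119, 0.045, -1, -0.88, 0.06, 0, 0, -0.119], clamp_n=20)

```text
t: 1.77
tool_pos: [0.5311, 0.0396, 0.201]
tool_rot: [-0.147, -3.137, -0.0]
contact_force: [-0.8, 0.1, -0.1]
opening: 0.0451
grip_force: 0.0
```

```bash
python3 - <<'E'
from h import *
import cv2
go((.532,.036,.2),np.pi/2+YAW)
o=ctrl.get_obs();cv2.imwrite("pics/w1.png",get_image("wrist")[:,:,::-1])
p=camera_params("wrist")
X=p["tool_from_camera"];W=np.eye(4);W[:3,:3]=Ro.from_rotvec(o['tool_rot']).as_matrix();W[:3,3]=o['tool_pos']
M=np.linalg.inv(W@X)
for q in [(.532,.036,.0863),(.5335,.024,.064),(.458,-.0688,.091)]:
    c=M@np.r_[q,1];print(p['fx']*c[0]/c[2]+p['cx'],p['fy']*c[1]/c[2]+p['cy'])
E
```

```text
t 1.7667 d [-0.0012 -0.0035  0.001 ] yang 1.4771668839616956 rz 0.0013705571667990135 F [-0.8443  0.1334 -0.1351]
310.6358161859947 195.65065204630827
299.5854291107771 191.83262767178468
182.43875357509268 126.76611399506541
```

View pics/w1.png

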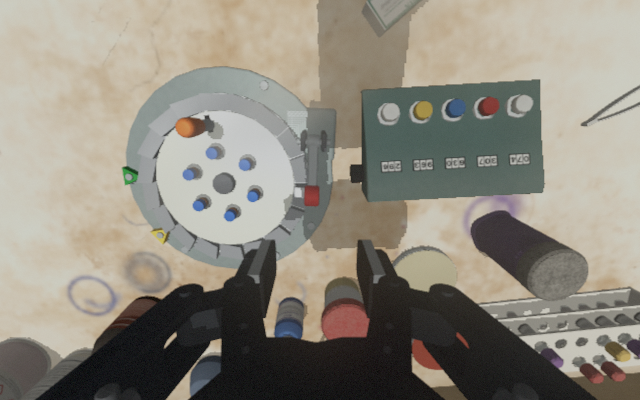

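Scaled: 0.132 m is 0.264, 0.04 m is 0.08.

Call:
jog_arm(plan=[0.04, -0.002, -0.006, 0.08, 0, 0, 0, 0.04, -0.002, -0.006, 0.16, 0, 0, 0, 0.04, -0.002, -0.006, 0.22, 0, 0, 0, 0.04, -0.002, -0.006, 0.264, 0, 0, 0, 0.04, -0.002, -0.006, 0.264, 0, 0, 0, 0.04, -0.002, -0.006, 0.264, 0, 0, 0], clamp_n=20)

```text
t: 2.32
tool_pos: [0.5311, 0.0367, 0.0684]
tool_rot: [-0.146, -3.135, -0.0]
contact_force: [0.7, -0.7, 0.9]
opening: 0.0399
grip_force: 0.0
```

Call:
jog_arm(plan=[0, 0, 0, 0, 0, 0, 0, 0, 0, 0, 0, 0, 0, 0, 0, 0, 0, 0, 0, 0, 0, 0, 0, 0, 0, 0, 0, 0, 0, 0, 0, 0, 0, 0, 0, 0, 0, 0, 0, 0, 0, 0], clamp_n=20)

```text
t: 2.82
tool_pos: [0.5344, 0.0351, 0.0719]
tool_rot: [0.15, 3.133, -0.001]
contact_force: [0.1, -2.2, 6.3]
opening: 0.0135
grip_force: 25.1
```

Scaled: 0.0232 m is 0.0464, -0.0217 m is -0.0434.

Call:
jog_arm(plan=[0, 0.008, 0, -0.014, 0, 0, 0, 0, 0.0188, 0, -0.024, 0, 0, 0, 0, 0.032, 0, -0.035, 0, 0, 0, 0, 0.0464, 0, -0.0434, 0, 0, 0, 0, 0.0464, 0, -0.0434, 0, 0, 0], clamp_n=20)

```text
t: 3.23
tool_pos: [0.5095, 0.038, 0.0926]
tool_rot: [0.149, 3.135, 0.0]
contact_force: [3.3, -0.7, 2.5]
opening: 0.0135
grip_force: 25.1
```

Scaled: 0.0588 m is 0.1176, 0.0491 m is 0.0982.

Call:
jog_arm(plan=[0, 0.016, 0, -0.006, 0, 0, 0, 0, 0.032, 0, -0.0108, 0, 0, 0, 0, 0.049, 0, -0.012, 0, 0, 0, 0, 0.0658, 0, -0.0114, 0, 0, 0, 0, 0.082, 0, -0.008, 0, 0, 0, 0, 0.0982, 0, -0.0022, 0, 0, 0, 0, 0.1176, 0, 0.0092, 0, 0, 0, 0, 0.1176, 0, 0.0092, 0, 0, 0], clamp_n=20)

```text
t: 3.9
tool_pos: [0.4479, 0.0452, 0.0857]
tool_rot: [-0.148, -3.134, -0.006]
contact_force: [-1.6, 6.0, 8.5]
opening: 0.0134
grip_force: 23.9
```

```bash
python3 - <<'E'
from h import *
import cv2
a=get_image("side")[100:260,240:400]
cv2.imwrite("pics/s2.png",cv2.resize(a[:,:,::-1],None,fx=3.7,fy=3.7,interpolation=cv2.INTER_CUBIC))
E
```

```text
(no output)
```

View pics/s2.png

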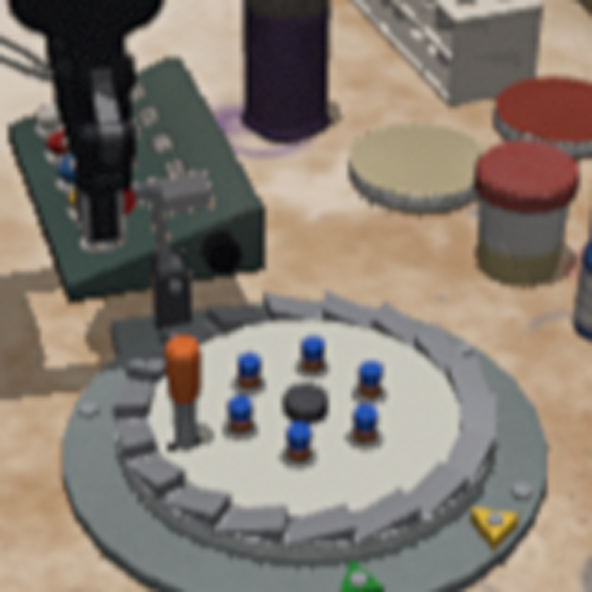

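Scaled: -0.1 m is -0.2, -0.03 m is -0.06.

Call:
jog_arm(plan=[0.04, 0, 0, 0, 0, 0, 0, 0.04, 0, 0, 0, 0, 0, 0, 0.04, 0, 0, 0, 0, 0, 0, 0.04, 0, 0, -0.06, 0, 0, 0, 0.04, 0, 0, -0.14, 0, 0, 0, 0.04, 0, 0, -0.2, 0, 0, 0, 0.04, 0, 0, -0.2, 0, 0, 0], clamp_n=20)

```text
t: 4.53
tool_pos: [0.454, 0.0429, 0.1934]
tool_rot: [0.148, 3.128, -0.001]
contact_force: [-0.2, 0.3, 1.0]
opening: 0.0403
grip_force: 0.0
```

```bash
python3 - <<'E'
from h import *
import cv2
a=get_image("side")[100:260,240:400]
cv2.imwrite("pics/s3.png",cv2.resize(a[:,:,::-1],None,fx=3.7,fy=3.7,interpolation=cv2.INTER_CUBIC))
go((.458,-.0688,.075),np.pi/2)
E
```

```text
t 4.5833 d [-0.0152 -0.1107  0.1153] yang 1.4759661771754917 rz -0.09483014961940484 F [-0.3394 -0.2206 -0.4769]
```

View pics/s3.png

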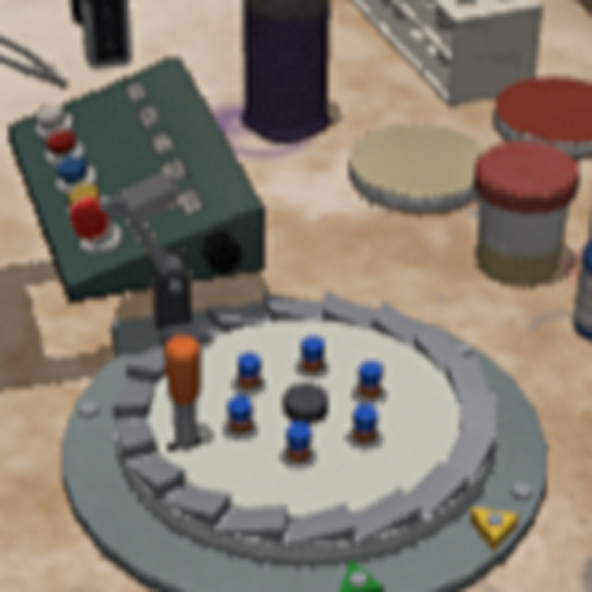

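Scaled: 0.13 m is 0.26, 0.02 m is 0.04, -0.179 rad is -0.114.

Call:
jog_arm(plan=[0.045, -0.01, -0.074, 0, 0, 0, -0.0637, 0.045, -0.02, -0.15, 0, 0, 0, -0.114, 0.045, -0.03, -0.222, 0.04, 0, 0, -0.114, 0.045, -0.03, -0.222, 0.1, 0, 0, -0.114, 0.045, -0.03, -0.222, 0.1, 0, 0, -0.114, 0.045, -0.03, -0.222, 0.18, 0, 0, -0.114, 0.045, -0.03, -0.222, 0.26, 0, 0, -0.114, 0.045, -0.03, -0.222, 0.26, 0, 0, -0.114, 0.045, -0.03, -0.222, 0.26, 0, 0, -0.114], clamp_n=20)

```text
t: 5.33
tool_pos: [0.4524, -0.0671, 0.054]
tool_rot: [0.134, -3.131, -0.004]
contact_force: [-0.1, 0.1, 0.0]
opening: 0.0448
grip_force: 0.0
```

Call:
jog_arm(plan=[0, 0, 0, 0, 0, 0, 0, 0, 0, 0, 0, 0, 0, 0, 0, 0, 0, 0, 0, 0, 0, 0, 0, 0, 0, 0, 0, 0, 0, 0, 0, 0, 0, 0, 0, 0, 0, 0, 0, 0, 0, 0], clamp_n=20)

```text
t: 5.83
tool_pos: [0.4573, -0.0691, 0.0595]
tool_rot: [-0.132, 3.134, -0.002]
contact_force: [-1.7, 1.0, 7.4]
opening: 0.0168
grip_force: 19.8
```

```bash
python3 - <<'E'
from h import *
o=ctrl.get_obs();R=Ro.from_rotvec(o['tool_rot']).as_matrix()
p=o['tool_pos'];v=p[:2]-C;r=np.hypot(*v);a0=np.arctan2(v[1],v[0]);print(r,a0,o['contact_force'])
G=np.arctan2(-.1766+.063,.5091-.523); tot=G-a0;print(G,tot, np.arctan2(R[1,1],R[0,1]))
for k in range(1,14):
    a=a0+tot*k/13;w=np.r_[C+r*np.array([np.cos(a),np.sin(a)]),p[2]];print(k,R.T@(w-p),-tot*k/13)
E
```

```text
0.06600941160333015 -3.049621438172626 [-1.6676  0.9808  7.4142]
-1.6925502651071263 1.3570711730654996 1.6550152889566452
1 [-0.0004 -0.0069  0.    ] -0.10439009023580767
2 [-0.0015 -0.0137  0.    ] -0.20878018047161534
3 [-0.0034 -0.0203  0.    ] -0.31317027070742304
4 [-0.0059 -0.0267  0.0001] -0.4175603609432307
5 [-0.009  -0.0328  0.0001] -0.5219504511790383
6 [-0.0128 -0.0386  0.0001] -0.6263405414148461
7 [-0.0172 -0.0439  0.0001] -0.7307306316506537
8 [-0.0221 -0.0488  0.0002] -0.8351207218864614
9 [-0.0275 -0.0531  0.0002] -0.939510812122269
10 [-0.0333 -0.0568  0.0002] -1.0439009023580765
11 [-0.0394 -0.0599  0.0003] -1.1482909925938842
12 [-0.0458 -0.0623  0.0003] -1.2526810828296921
13 [-0.0525 -0.0641  0.0003] -1.3570711730654996
```

Scaled: -0.0641 m is -0.1282, -0.0623 m is -0.1246, -1.357 rad is -0.8639.

Call:
jog_arm(plan=[0, -0.0008, -0.0138, 0, 0, 0, -0.0662, 0, -0.003, -0.0274, 0, 0, 0, -0.1331, 0, -0.0068, -0.0406, 0, 0, 0, -0.1993, 0, -0.0118, -0.0534, 0, 0, 0, -0.2661, 0, -0.018, -0.0656, 0, 0, 0, -0.3323, 0, -0.0256, -0.0772, 0, 0, 0, -0.3985, 0, -0.0344, -0.0878, 0, 0, 0, -0.4654, 0, -0.0442, -0.0976, 0, 0, 0, -0.5316, 0, -0.055, -0.1062, 0, 0, 0, -0.5984, 0, -0.0666, -0.1136, 0, 0, 0, -0.6646, 0, -0.0788, -0.1198, 0, 0, 0, -0.7308, 0, -0.0916, -0.1246, 0, 0, 0, -0.7977, 0, -0.105, -0.1282, 0, 0, 0, -0.8639, 0, -0.105, -0.1282, 0, 0, 0, -0.8639, 0, -0.105, -0.1282, 0, 0, 0, -0.8639], clamp_n=20)

```text
t: 7.08
tool_pos: [0.528, -0.0644, 0.0514]
tool_rot: [1.954, -2.393, 0.07]
contact_force: [-0.3, 0.9, -0.1]
opening: 0.0001
grip_force: 0.0
```

Call:
jog_arm(plan=[0.04, 0, 0, 0, 0, 0, 0, 0.04, 0, 0, 0, 0, 0, 0, 0.04, 0, 0, 0, 0, 0, 0, 0.04, 0, 0, -0.06, 0, 0, 0, 0.04, 0, 0, -0.14, 0, 0, 0, 0.04, 0, 0, -0.22, 0, 0, 0, 0.04, 0, 0, -0.3, 0, 0, 0, 0.04, 0.1, 0, -0.3, 0, 0, 0, 0.04, 0.1, 0, -0.3, 0, 0, 0, 0.04, 0.1, 0, -0.3, 0, 0, 0])

```text
t: 7.92
tool_pos: [0.5249, -0.0826, 0.202]
tool_rot: [1.895, -2.417, 0.093]
contact_force: [-0.1, 0.5, -1.9]
opening: 0.04
grip_force: 0.0
```

```bash
python3 - <<'E'
from h import *
import cv2
a=get_image("top")[:,:,::-1];cv2.imwrite("pics/top4.png",a)
b=get_image("side")[:,:,::-1];cv2.imwrite("pics/side4.png",b)
a=cv2.resize(a[135:255,240:370],(390,360),interpolation=cv2.INTER_CUBIC)
b=cv2.resize(b[130:270,250:400],(386,360),interpolation=cv2.INTER_CUBIC)
cv2.imwrite("pics/both4.png",np.hstack([a,b]))
E
```

```text
(no output)
```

View pics/both4.png

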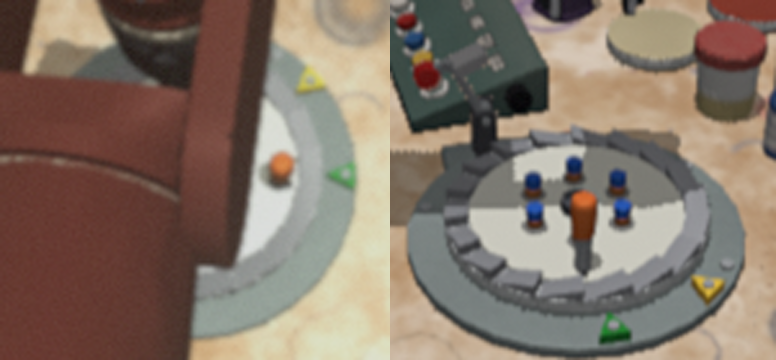

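```bash
python3 - <<'E'
from h import *
def T3(x,y): return ((x+.5)/3-.5+240,(y+.5)/3-.5+135)
def S3(x,y): return ((x+.5)/(386/150)-.5+250,(y+.5)/(360/140)-.5+130)
k,e=tri(T3(281,163),S3(583-390,198));print(k,e,onz("top",T3(281,163),.091))
for q in (k,onz("top",T3(281,163),.09),onz("side",S3(583-390,198),.091)):
    v=q[:2]-C;a=np.arctan2(v[1],v[0]);G=-1.6925;print(np.hypot(*v),a,"off",.065*np.sin(a-G))
o=ctrl.get_obs();print(o['q'],o['dq'],Ro.from_rotvec(o['tool_rot']).as_matrix())
E
```

```text
[ 0.5046 -0.1256  0.0909] 3.7859478320878055e-05 [ 0.5046 -0.1256  0.091 ]
0.06525203210838729 -1.8564349713215633 off -0.010608108822814719
0.06524953737714395 -1.8524450038554128 off -0.010352154324129895
0.06534570450966043 -1.856822220134545 off -0.01063294172290539
[-0.2464 -0.1469  1.8607 -0.0919  1.4269 -3.1354] [ 0.012   0.0099  0.0063 -0.0013 -0.0013  0.0025] [[-0.2362 -0.9715 -0.0207]
 [-0.9674  0.2371 -0.0884]
 [ 0.0908 -0.0009 -0.9959]]
```

```bash
cat >> h.py <<'E'
def full(p,yang):
    o=ctrl.get_obs();R=Ro.from_rotvec(o['tool_rot']).as_matrix()
    c,s=np.cos(yang),np.sin(yang);Rd=np.array([[-s,c,0],[c,s,0],[0,0,-1.]])
    print(o['t'],"d",R.T@(np.array(p)-o['tool_pos']),"rv",Ro.from_matrix(R.T@Rd).as_rotvec(),o['tool_pos'],o['q'][5])
E
python3 -c "
from h import *
full((.5046,-.1256,.15),1.4)"
```

```text
8.0167 d [0.0428 0.0084 0.0539] rv [-0.069  -0.0725  1.501 ] [ 0.524  -0.0815  0.1998] -3.1354068075932733
```

Scaled: 0.043 m is 0.086, 0.02 m is 0.04, 1.5 rad is 0.9549.

Call:
jog_arm(plan=[0.045, 0.086, 0.016, 0.04, -0.0446, -0.0446, 0.9549, 0.045, 0.086, 0.016, 0.04, -0.0446, -0.0446, 0.9549, 0.045, 0.086, 0.016, 0.04, -0.0446, -0.0446, 0.9549, 0.045, 0.086, 0.016, 0.04, -0.0446, -0.0446, 0.9549, 0.045, 0.086, 0.016, 0.04, -0.0446, -0.0446, 0.9549, 0.045, 0.086, 0.016, 0.04, -0.0446, -0.0446, 0.9549, 0.045, 0.086, 0.016, 0.04, -0.0446, -0.0446, 0.9549, 0.045, 0.086, 0.016, 0.04, -0.0446, -0.0446, 0.9549, 0.045, 0.086, 0.016, 0.04, -0.0446, -0.0446, 0.9549, 0.045, 0.086, 0.016, 0.04, -0.0446, -0.0446, 0.9549, 0.045, 0.086, 0.016, 0.04, -0.0446, -0.0446, 0.9549, 0.045, 0.086, 0.016, 0.04, -0.0446, -0.0446, 0.9549, 0.045, 0.086, 0.016, 0.04, -0.0446, -0.0446, 0.9549, 0.045, 0.086, 0.016, 0.04, -0.0446, -0.0446, 0.9549, 0.045, 0.086, 0.016, 0.04, -0.0446, -0.0446, 0.9549])

```text
t: 9.27
tool_pos: [0.5065, -0.1227, 0.1847]
tool_rot: [-0.261, -3.13, 0.002]
contact_force: [0.3, 0.3, 0.5]
opening: 0.0453
grip_force: 0.0
```

```bash
python3 -c "
from h import *
full((.5046,-.1256,.06),1.4)"
```

```text
9.2667 d [ 0.0013 -0.003   0.1247] rv [-0.0015 -0.0009  0.0047] [ 0.5065 -0.1227  0.1847] -1.783974452059621
```

Scaled: 0.122 m is 0.244, 0.08 m is 0.16.

Call:
jog_arm(plan=[0.045, 0.002, -0.006, 0.08, 0, 0, 0, 0.045, 0.002, -0.006, 0.16, 0, 0, 0, 0.045, 0.002, -0.006, 0.244, 0, 0, 0, 0.045, 0.002, -0.006, 0.244, 0, 0, 0, 0.045, 0.002, -0.006, 0.244, 0, 0, 0, 0, 0.002, -0.006, 0.244, 0, 0, 0, 0, 0.002, -0.006, 0.244, 0, 0, 0, 0, 0.002, -0.006, 0.244, 0, 0, 0, 0, 0.002, -0.006, 0.244, 0, 0, 0, 0, 0.002, -0.006, 0.244, 0, 0, 0, 0, 0.002, -0.006, 0.244, 0, 0, 0], clamp_n=25)

```text
t: 10.18
tool_pos: [0.508, -0.1276, 0.0675]
tool_rot: [0.264, 3.124, -0.008]
contact_force: [-1.1, -2.7, 6.3]
opening: 0.0166
grip_force: 24.9
```

Call:
jog_arm(plan=[0, -0.008, 0, 0, 0, 0, 0, 0, -0.016, 0, 0, 0, 0, 0, 0, -0.022, 0, 0, 0, 0, 0, 0, -0.022, 0, 0, 0, 0, 0, 0, -0.022, 0, 0, 0, 0, 0])

```text
t: 10.6
tool_pos: [0.5183, -0.1298, 0.0675]
tool_rot: [0.263, 3.126, -0.009]
contact_force: [-3.1, -4.5, 8.9]
opening: 0.0167
grip_force: 24.7
```

```bash
python3 -c "
from h import *
full((.5152,-.1275,.06),1.4)"
```

```text
10.6 d [0.0035 0.0018 0.0074] rv [-0.0054  0.0055  0.003 ] [ 0.5183 -0.1298  0.0675] -1.7838327728078294
```

Moved about 10 mm. Release, retreat well clear, and check.

Scaled: -0.14 m is -0.28, 0.12 m is 0.24.

Call:
jog_arm(plan=[0.045, 0, 0, 0, 0, 0, 0, 0.045, 0, 0, 0, 0, 0, 0, 0.045, 0, 0, 0, 0, 0, 0, 0.045, 0, 0, -0.06, 0, 0, 0, 0.045, 0, 0, -0.14, 0, 0, 0, 0.045, 0, 0, -0.22, 0, 0, 0, 0.045, 0.06, 0.06, -0.28, 0, 0, 0, 0.045, 0.12, 0.12, -0.28, 0, 0, 0, 0.045, 0.18, 0.18, -0.28, 0, 0, 0, 0.045, 0.2, 0.24, -0.28, 0, 0, 0, 0.045, 0.2, 0.24, -0.28, 0, 0, 0])

```text
t: 11.52
tool_pos: [0.4359, 0.0126, 0.2035]
tool_rot: [0.255, 3.13, 0.002]
contact_force: [1.0, -0.6, -0.4]
opening: 0.0448
grip_force: 0.0
```

```bash
python3 - <<'E'
from h import *
import cv2
a=get_image("top")[:,:,::-1]
b=get_image("side")[:,:,::-1]
a=cv2.resize(a[135:255,240:370],(390,360),interpolation=cv2.INTER_CUBIC)
b=cv2.resize(b[130:270,250:400],(386,360),interpolation=cv2.INTER_CUBIC)
cv2.imwrite("pics/both5.png",np.hstack([a,b]))
E
```

```text
(no output)
```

View pics/both5.png

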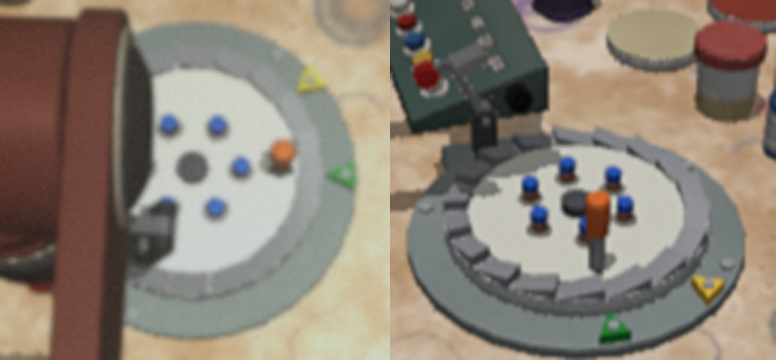

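```bash
python3 - <<'E'
from h import *
def T3(x,y): return ((x+.5)/3-.5+240,(y+.5)/3-.5+135)
def S3(x,y): return ((x+.5)/(386/150)-.5+250,(y+.5)/(360/140)-.5+130)
k,e=tri(T3(282,150),S3(597-390,200));print(k,e)
h=onz("top",T3(192,167.5),.038);g=onz("top",T3(342.5,175),.02);print(h,g)
for c in (C,h[:2]):
  G=np.arctan2(*(g[:2]-c)[::-1])
  for q in (k,onz("top",T3(282,150),.091),onz("side",S3(597-390,200),.091)):
    v=q[:2]-c;a=np.arctan2(v[1],v[0]);print(np.hypot(*v),"G",G,"off",.065*np.sin(a-G))
o=ctrl.get_obs();print(o['tool_pos'],o['dq'])
E
```

```text
[ 0.5141 -0.1276  0.0884] 0.0006844804164324111
[ 0.5221 -0.0636  0.038 ] [ 0.5075 -0.1756  0.02  ]
0.06521670882441606 G -1.7074080737055712 off 6.714388382383348e-06
0.0651314888816554 G -1.7074080737055712 off -0.00032312736673013534
0.06846283262590604 G -1.7074080737055712 off -0.0010654935711120288
0.06454553082784027 G -1.7002856199854903 off 0.0003541998389968847
0.06445619992174542 G -1.7002856199854903 off 2.2010764167211227e-05
0.06777809961859671 G -1.7002856199854903 off -0.0007674938261485382
[0.4374 0.0088 0.2035] [-0.0486  0.0299 -0.024  -0.0073 -0.0048 -0.0043]
```

Knob is on the arrow's line (within 1 mm), the pawl is parked and the gripper is clear.

Scaled: -0.02 m is -0.04.

Call:
jog_arm(plan=[0.045, 0, 0, -0.04, 0, 0, 0, 0.045, 0, 0, -0.04, 0, 0, 0, 0.045, 0, 0, -0.04, 0, 0, 0, 0.045, 0, 0, -0.04, 0, 0, 0])

```text
t: 11.95
tool_pos: [0.4381, 0.0067, 0.223]
tool_rot: [0.267, 3.13, -0.003]
contact_force: [-0.2, 0.7, -0.4]
opening: 0.0449
grip_force: 0.0
```

```bash
python3 -c "
from station import ctrl, get_image, camera_params, finish_job
print(finish_job())"
```

```text
the job is handed in; nothing more can be done
None
```

The job is handed in at about 12 s: the pawl is parked up and over, the knob measures within about 1 mm of the green arrow's line after a second grasp (the last joint hit its limit on the first turn), and the arm is clear; no verdict was returned.

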